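# Set the throttle ring to the yellow mark and lock it

## Task

Push the lever of the red throttle valve round until its white pointer points at the middle of the yellow dot on the flange, and leave it there; then press the green locking pin fully down. Only push, with the fingertips or the outside of the fingers: do not lift the ring off its seat, do not press the pin before the pointer is on the dot, and leave the loose parts around the valve where they stand.

Things in the scene. Friction and masses are not known exactly. Their poses are not given: they have to be found in the camera images.
- valve_axis (a point): Turning axis of the ring: the centre of the valve at the height of its flange's upper face, 60 mm above the bench. The valve is a red cast disc, 260 mm in diameter, fixed to the bench, with white scale lines on the flange. Its x axis is level and points along the middle of the scale (away from the locking pin), y is 90 degrees anticlockwise from x seen from above, z is up
- ring (a joint): Angle of the steel ring (148 mm in diameter, upper face 74 mm above the bench) with its lever, rad: 0 when the lever points along valve_axis x, growing anticlockwise seen from above; stops at -2.1 and 2.1. It turns stiffly (about 2.5 N sideways at the post), has no spring and stays where it is left
- post_top (a point): Centre of the upper end of the black upright post on the lever, by which the lever is pushed: 18 mm in diameter, 46 mm tall, from 74 to 120 mm above the bench, 85 mm from the turning axis. Its x axis points outwards along the lever, away from the turning axis. Around the post nothing stands higher than 74 mm except a white lever bar of 16 mm width up to 76 mm, so there is room beside the post for shut fingers
- pointer (a point): Tip of the white pointer at the outer end of the lever, 105 mm from the turning axis, 70 mm above the bench. x points outwards along the lever, y anticlockwise, z up
- yellow_dot: The wanted mark: a yellow disc, 18 mm in diameter, 2 mm thick, flat on the flange 115 to 121 mm from the turning axis, on one side or the other of the scale, about 73 to 107 degrees from the scale's middle. Origin: centre of its underside, 60 mm above the bench. Fixed
- blue_dot: Another mark, not wanted: a blue disc of the same size on the other side of the scale. Fixed
- pin_top (a point): Centre of the upper face of the green head (24 mm in diameter) of the locking pin, standing on a dark boss (36 mm in diameter, upper face 70 mm above the bench) on the flange, 108 mm from the turning axis, opposite the middle of the scale. 84 mm above the bench when up, 74 mm when fully down
- lock_pin (a joint): Travel of the locking pin, m: 0 up, 0.010 fully down. It slides down against a friction of about 3 N, has no spring and stays where it is pushed
- ring_seat (a joint): Height by which the ring is lifted off its seat, m: 0 when seated. The ring lies loose on its seat by its own weight
- bush: Loose brass bush, 60 mm outside, 44 mm inside diameter, 40 mm tall, standing on the bench; origin at the centre of its underside. Leave alone
- stub: Loose steel stub shaft, 28 mm in diameter with a 44 mm foot, 70 mm tall, standing on the bench; origin at the centre of its underside. Leave alone
- cap: Loose olive cap, 68 mm in diameter with a 32 mm neck, 45 mm tall, standing on the bench; origin at the centre of its underside. Leave alone

How it is judged:
By the outcome, as a careful person would: the job done as asked, in the order asked, and still so for the second after the job is handed in, with the robot touching nothing.
It also fails if it takes over 51 s, if anything falls off the work surface, if the arm or the gripper's body presses on something with over 40 N, if the wrist force passes 120 N, or if a joint passes its speed limit or range.

## Robot

A 7-joint arm with a two-finger parallel gripper is mounted at the origin on the work surface. World frame = base frame: x ahead of the robot, y to its left, z up, the work surface at z = 0. Lengths are in m, angles in rad, forces in N, time in s.
With the tool pointing down it reaches from about 0.4 to 0.85 m from the base axis. Payload 10.4 kg.
Tool frame: the origin (TCP) lies at the very end of the fingers, on their centre line; the grasp point (between the pads) lies 19 mm behind it; z points along the fingers, y is the direction in which the jaws open and shut (so a half turn about z gives the same grasp; the last joint's range is limited). The gripper opens to 87 mm and grips with 3 to 60 N. Pads are 19 mm wide; open, the fingers measure 117 mm over their backs; the gripper's body (75 mm by 190 mm) begins 51 mm behind the grasp point.
Start: joints at [1.217, 0.332, -0.065, 1.46, 0.022, 1.35, -0.088], TCP at [0.203, -0.591, 0.223] pointing down, gripper open.
Joint ranges: [-2.6, 2.6], [-0.5, 2.12], [-1.47, 1.34], [0.16, 2.42], [-1.27, 4.41], [0.06, 2.06], [-2.6, 2.6]. Speed limits (rad/s): [2.22, 2.22, 2.79, 2.79, 3.14, 3.14, 3.14].

## Interface

Orientations are given as a unit quaternion [x, y, z, w].
In Python, from bench import r, eyes, job gives the robot as it stands. The module is installed in compiled form; this text tells all that it offers.
- The arm moves only by the tool play_rows, never from a script. Its argument "motion" is a list of rows, each a list of 7 numbers: the shift along the tool's x, y, z as a fraction of full scale, then the turn, a rotation vector about the tool's x, y, z as a fraction of full scale, then the opening in per cent of the stroke, from 0 (shut) to 100 (fully open). A call has 1 to 5 rows; each row is the pose to reach, as a shift and turn from the pose commanded when the call began, along the tool's axes at that moment; what a row does not reach only later rows make up. Full scale, the value 1, is 0.2 m for a shift and 90 degrees for a turn. A row lasts 1/8 s, in which the tool goes at most 62.5 mm and 10.7 degrees, less where a joint would pass 70% of its speed; a pose out of reach is approached as far as the arm can. A call with a number of a shift or a turn outside -1 to 1 is refused whole. A call with a gripper value outside its range is refused whole. The fingers move at their own pace and stop on an object; "squeeze" is the grip in N (left out, the last holds). Time passes only in rows, so rows that repeat a pose let the fingers close. It gives the time, the measured TCP pose, the force and the opening at its end, in the units of the state.
- r.read_state(): the state, without advancing time (a new reading comes with each control period).
- eyes.camera(name): name is "scene" or "side" or "wrist"; returns a dict with "image" (400x640x3 uint8, red, green, blue), "mtx" (3x3 intrinsics, pixels), "R" (3x3) and "t" (3): a world point X has camera coordinates R X + t. Camera axes: x right, y down, z forward; pixel columns grow to the right and rows downward; lengths in m; the calibration is good to about 2 mm. A picture is of the moment at which its call begins. There is no depth.
- job.close_job(): hands the job in, once; it reports no verdict.
Trained networks look in a picture, given as the dict that the camera call returned (one of the last four; its "shot" number tells which), for a name from the list of things; names that differ only in an ending like _2 or _b are one class to them, and where a whole thing is asked for, a point or a joint stands for the part that bears it (a point fixed in the world has none). Each returns a list of dicts, best first, with "p" (0 to 1); they miss things now and then, are a little off and sometimes report something else, mostly with a low value. They report only what shows in the picture. A call takes as long as a camera call.
- eyes.regions_of(picture, label): "region" (400x640 bool, what is visible of it) and "xy" ([column, row] in pixels, amid what is visible of it).
- eyes.landmark_of(picture, label): "xy" ([column, row] in pixels: a listed point, or the origin of a listed thing).
The state is a dict: "time": time; "joint_positions": joint angles; "joint_vel": joint speeds; "joint_torque": joint torques, N m; "ee_pos": TCP position; "eef_rot": TCP orientation; "ft_force": force on the tool from outside, world axes, zero at the start; "torque": the same for the moment, N m; "width": finger opening in m.
Only numpy, scipy, OpenCV 4.12 (cv2) and the standard library are available. Lean on these libraries where they do the work, as an engineer would, in place of code of your own. Each camera call takes 0.05 s, during which the arm holds its last target. There are 200 camera calls.

## Working session

There is one attempt and no reset: what is moved stays moved. The work goes in short steps, Python scripts to look and compute and a tool call to move; the robot and the scene stay as the last step left them, time stands still between calls to the robot, and variables do not carry over. Pictures are saved under pics/ and viewed, about 8 in all and at most 12, crops included, and the job is handed in when it is done.

Besides the shell and the picture viewer there is one more tool, called as name([rows], argument=value, ...), one row to a line, values as JSON. play_rows: Moves the arm, as the interface text tells. Shift numbers are shares of 0.2 m and turn numbers shares of 90 degrees, none past 1 either way. Its arguments: {"type":"object","properties":{"motion":{"type":"array","items":{"type":"array","items":{"type":"number"}}},"squeeze":{"type":"number"}},"required":["motion"]}

```bash
mkdir -p pics; cat > h.py <<'E'
import numpy as np, cv2
from bench import r, eyes, job
def ray(p,xy):
    d=p["R"].T@np.linalg.inv(p["mtx"])@np.array([xy[0],xy[1],1.]); c=-p["R"].T@p["t"]; return c,d/np.linalg.norm(d)
def atz(p,xy,z):
    c,d=ray(p,xy); return c+d*(z-c[2])/d[2]
def tri(l):
    A=np.zeros((3,3));b=np.zeros(3)
    for c,d in l:
        M=np.eye(3)-np.outer(d,d);A+=M;b+=M@c
    return np.linalg.solve(A,b)
def save(p,n): cv2.imwrite("pics/"+n,p["image"][:,:,::-1])
Z=dict(valve_axis=.06,post_top=.12,pointer=.07,yellow_dot=.06,blue_dot=.06,pin_top=.084,bush=0,stub=0,cap=0)
E
python3 - <<'E'
from h import *
np.set_printoptions(precision=4,suppress=True)
s=r.read_state();print(s["time"],s["ee_pos"],s["eef_rot"],s["width"])
P={}
for n in("scene","side","wrist"):
    p=eyes.camera(n);P[n]=p;save(p,n+"0.png")
    print(n,-p["R"].T@p["t"])
    for k in Z:
        l=eyes.landmark_of(p,k)
        for q in l[:2]: print(k,round(q["p"],2),q["xy"],atz(p,q["xy"],Z[k]))
im=np.vstack([P[n]["image"] for n in("scene","side")])[:,:,::-1]
cv2.imwrite("pics/both.png",cv2.resize(im,(480,600),interpolation=cv2.INTER_AREA))
E
```

```text
0.0 [ 0.2029 -0.5907  0.2217] [ 0.9863  0.1647 -0.0001 -0.0007] 0.0869537235891084
scene [ 1.1941 -0.5022  0.7009]
valve_axis 0.65 [275.0, 235.4] [ 0.5707 -0.0765  0.06  ]
valve_axis 0.42 [310.4, 216.0] [0.5771 0.0349 0.06  ]
post_top 0.92 [283.6, 238.1] [ 0.6496 -0.109   0.12  ]
pointer 0.81 [289.0, 259.2] [ 0.6661 -0.1127  0.07  ]
yellow_dot 0.54 [234.0, 262.4] [ 0.5763 -0.1995  0.06  ]
blue_dot 0.65 [279.6, 318.9] [ 0.7702 -0.227   0.06  ]
blue_dot 0.42 [312.8, 216.0] [0.5816 0.0392 0.06  ]
pin_top 0.55 [246.8, 212.6] [ 0.4745 -0.0864  0.084 ]
bush 0.82 [280.7, 318.7] [ 0.7318 -0.1992  0.    ]
stub 0.61 [330.0, 222.1] [0.5782 0.104  0.    ]
cap 0.8 [195.0, 302.7] [ 0.5618 -0.3047  0.    ]
side [ 0.402  -0.4842  0.7105]
valve_axis 0.89 [310.8, 275.0] [ 0.5803 -0.0892  0.06  ]
valve_axis 0.18 [350.8, 385.0] [ 0.5539 -0.3146  0.06  ]
post_top 0.79 [348.4, 256.6] [ 0.6495 -0.1164  0.12  ]
pointer 0.61 [359.6, 269.5] [ 0.6764 -0.124   0.07  ]
yellow_dot 0.57 [333.8, 324.0] [ 0.576  -0.2061  0.06  ]
blue_dot 0.47 [294.7, 230.8] [0.5949 0.0365 0.06  ]
pin_top 0.42 [259.9, 287.0] [ 0.4712 -0.089   0.084 ]
bush 0.71 [398.2, 308.3] [ 0.7333 -0.2041  0.    ]
stub 0.68 [281.0, 230.4] [0.5814 0.0998 0.    ]
stub 0.24 [359.5, 269.1] [ 0.7067 -0.0835  0.    ]
cap 0.75 [350.3, 387.0] [ 0.5654 -0.3016  0.    ]
wrist [ 0.2741 -0.5673  0.3847]
```

View pics/scene0.png

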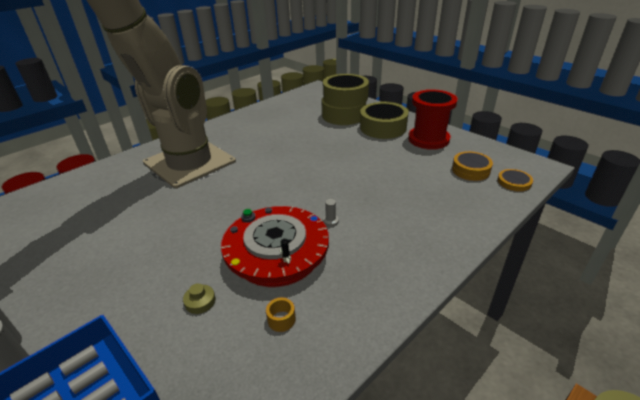

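The scene shows the valve at about (275,240), yellow dot (235,262), pin (248,213) and blue dot (313,217). The lever must go about 70° clockwise. I'm moving above the valve with the fingers shut for a close look.

play_rows([
  [0.2,-0.16,-0.13,0,0,0,0],
  [0.4,-0.32,-0.13,0,0,0,0],
  [0.6,-0.48,-0.13,0,0,0,0],
  [0.74,-0.58,-0.13,0,0,0,0],
  [0.74,-0.58,-0.13,0,0,0,0],
])

```text
time: 2.12
ee_pos: [0.3075, -0.4312, 0.2491]
eef_rot: [0.986, 0.167, 0.0, 0.0]
ft_force: [-0.5, 0.3, 1.1]
width: 0.0452
```

play_rows([
  [0.2,-0.16,-0.13,0,0,0,0],
  [0.4,-0.32,-0.13,0,0,0,0],
  [0.6,-0.48,-0.13,0,0,0,0],
  [0.74,-0.58,-0.13,0,0,0,0],
  [0.74,-0.58,-0.13,0,0,0,0],
])

```text
time: 2.75
ee_pos: [0.4089, -0.274, 0.2748]
eef_rot: [0.986, 0.166, 0.0, 0.0]
ft_force: [0.0, 0.5, -0.1]
width: 0.0018
```

play_rows([
  [0.2,-0.16,-0.13,0,0,0,0],
  [0.4,-0.32,-0.13,0,0,0,0],
  [0.6,-0.48,-0.13,0,0,0,0],
  [0.74,-0.58,-0.13,0,0,0,0],
  [0.74,-0.58,-0.13,0,0,0,0],
])

```text
time: 3.38
ee_pos: [0.5107, -0.1169, 0.3003]
eef_rot: [0.986, 0.166, 0.0, -0.0]
ft_force: [-0.0, -0.7, -0.3]
width: 0.0006
```

```bash
cat > look.py <<'E'
from h import *
import sys
np.set_printoptions(precision=4,suppress=True)
s=r.read_state();print(s["time"],s["ee_pos"],s["eef_rot"],s["ft_force"],s["width"],s["joint_positions"])
for n in sys.argv[2:]:
    p=eyes.camera(n);save(p,n+sys.argv[1]+".png")
    for k in ("valve_axis","post_top","pointer","yellow_dot","blue_dot","pin_top"):
        for q in eyes.landmark_of(p,k)[:1]: print(n,k,round(q["p"],2),q["xy"],atz(p,q["xy"],Z[k]))
E
python3 look.py 1 wrist scene side
```

```text
3.375 [ 0.5107 -0.1169  0.3003] [ 0.9861  0.1659  0.0001 -0.0004] [-0.0075 -0.6505 -0.2775] 0.0006206956986550314 [ 0.6266  0.1122 -0.5283  1.5771  0.056   1.4678 -1.1422]
wrist valve_axis 0.75 [312.5, 100.2] [ 0.5771 -0.0855  0.06  ]
wrist post_top 0.67 [370.9, 23.9] [ 0.6576 -0.1151  0.12  ]
wrist yellow_dot 0.46 [406.2, 128.7] [ 0.5823 -0.1968  0.06  ]
wrist blue_dot 0.62 [212.8, 51.8] [0.5897 0.0323 0.06  ]
wrist pin_top 0.82 [279.6, 191.7] [ 0.4709 -0.0828  0.084 ]
scene valve_axis 0.72 [272.5, 234.9] [ 0.5648 -0.0796  0.06  ]
scene post_top 0.7 [283.9, 239.4] [ 0.6534 -0.1113  0.12  ]
scene pointer 0.76 [287.9, 258.2] [ 0.6619 -0.1124  0.07  ]
scene yellow_dot 0.46 [234.3, 264.4] [ 0.5821 -0.2027  0.06  ]
scene blue_dot 0.55 [307.8, 215.7] [0.5714 0.0311 0.06  ]
scene pin_top 0.63 [248.5, 211.6] [ 0.4742 -0.0809  0.084 ]
side valve_axis 0.59 [309.5, 272.0] [ 0.5808 -0.0813  0.06  ]
side post_top 0.88 [347.4, 255.9] [ 0.6485 -0.1141  0.12  ]
side pointer 0.88 [359.4, 268.9] [ 0.6767 -0.1225  0.07  ]
side yellow_dot 0.42 [334.6, 325.3] [ 0.5762 -0.209   0.06  ]
side blue_dot 0.58 [294.5, 228.7] [0.5969 0.0427 0.06  ]
side pin_top 0.71 [398.8, 308.3] [ 0.6952 -0.2377  0.084 ]
```

View pics/wrist1.png

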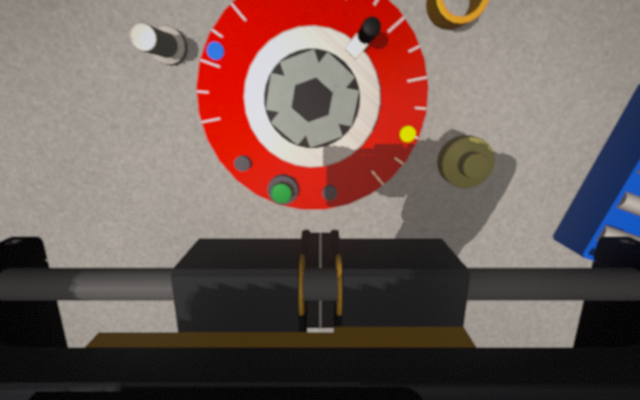

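The wrist view shows the yellow dot at (407,134), post top at (371,27), pin at (282,190) and disc centre near (312,98). I'll refine these with colour masks.

```bash
cat > col.py <<'E'
from h import *
from scipy.optimize import least_squares
def blob(p,lo,hi):
    h=cv2.cvtColor(p["image"],cv2.COLOR_RGB2HSV);return cv2.inRange(h,lo,hi)
def near(p,m,X,rad):
    x=p["mtx"]@(p["R"]@X+p["t"]);x=x[:2]/x[2]
    n,l,s,c=cv2.connectedComponentsWithStats(m)
    b=[(s[i,4],tuple(c[i])) for i in range(1,n) if np.hypot(*(c[i]-x))<rad and s[i,4]>8]
    return max(b)[1] if b else None
def measure(p,C=np.array([.577,-.086,.06])):
    o={}
    for k,lo,hi,X,z in(("yel",(24,150,90),(34,255,255),(.578,-.203,.062),.062),("blu",(110,110,50),(130,255,255),(.59,.033,.062),.062),("pin",(55,120,30),(85,255,255),(.472,-.086,.084),.084)):
        q=near(p,blob(p,lo,hi),np.array(X),25)
        if q: o[k]=atz(p,q,z)
    return o
E
python3 - <<'E'
from col import *
np.set_printoptions(precision=4,suppress=True)
for n in("wrist","scene","side"):
    p=eyes.camera(n);print(n,measure(p))
    for k in("valve_axis","ring"):
      if k=="ring":
        for q in eyes.regions_of(p,k)[:1]:
          c,_=cv2.findContours(q["region"].astype(np.uint8),0,1);c=max(c,key=cv2.contourArea)[:,0]
          X=np.array([atz(p,u,.074)[:2] for u in c if 2<u[1]<397])
          f=least_squares(lambda a:np.hypot(*(X-a).T)-.074,[.578,-.086],loss="soft_l1",f_scale=.001);print("ring circle",f.x,np.median(abs(f.fun)))
    h=cv2.cvtColor(p["image"],cv2.COLOR_RGB2HSV);m=cv2.inRange(h,(0,180,60),(8,255,255))|cv2.inRange(h,(174,180,60),(180,255,255))
    c,_=cv2.findContours(m,0,1);c=max(c,key=cv2.contourArea)[:,0]
    X=np.array([atz(p,u,.06)[:2] for u in c if 2<u[1]<397])
    f=least_squares(lambda a:np.hypot(*(X-a).T)-.13,[.578,-.086],loss="soft_l1",f_scale=.001);print("disc",f.x,np.median(abs(f.fun)))
E
```

```text
wrist {'yel': array([ 0.5781, -0.1988,  0.062 ]), 'blu': array([0.5923, 0.031 , 0.062 ]), 'pin': array([ 0.4708, -0.084 ,  0.084 ])}
ring circle [ 0.5786 -0.0837] 0.0011997412800992188
disc [ 0.5811 -0.082 ] 0.005141098884793971
scene {'yel': array([ 0.5772, -0.1971,  0.062 ]), 'blu': array([0.5899, 0.0342, 0.062 ]), 'pin': array([ 0.4731, -0.0844,  0.084 ])}
ring circle [ 0.5843 -0.0862] 0.0031562763999806592
disc [ 0.5867 -0.0924] 0.009396942637118377
side {'blu': array([0.5914, 0.029 , 0.062 ])}
ring circle [ 0.5778 -0.0894] 0.0016796312727115Traceback (most recent call last):
  File "<stdin>", line 12, in <module>
ValueError: max() iterable argument is empty
```

play_rows([
  [0.2,0.03,0.12,0,0,-0.11,0],
  [0.4,0.05,0.25,0,0,-0.22,0],
  [0.6,0.08,0.37,0,0,-0.33,0],
  [0.8,0.107,0.5,0,0,-0.44,0],
  [0.8,0.107,0.5,0,0,-0.555,0],
])

```text
time: 5.35
ee_pos: [0.6686, -0.0846, 0.1962]
eef_rot: [0.822, 0.569, -0.001, -0.003]
ft_force: [-0.5, 0.4, -0.6]
width: 0.0004
```

```bash
python3 look.py 2 wrist side
```

```text
5.35 [ 0.6686 -0.0846  0.1962] [ 0.8225  0.5688 -0.0014 -0.0025] [-0.4558  0.3545 -0.603 ] 0.000408445979591945 [ 0.4917  0.5345 -0.6367  1.3185  0.3098  1.3928 -0.4938]
wrist valve_axis 0.79 [226.9, 219.8] [ 0.578 -0.085  0.06 ]
wrist post_top 0.21 [341.5, 225.7] [ 0.6784 -0.1048  0.12  ]
wrist pointer 0.66 [345.1, 224.2] [ 0.6781 -0.1232  0.07  ]
wrist blue_dot 0.88 [187.2, 91.7] [0.5945 0.0284 0.06  ]
side valve_axis 0.82 [308.9, 275.1] [ 0.5765 -0.0879  0.06  ]
side post_top 0.74 [347.7, 256.8] [ 0.648  -0.1163  0.12  ]
side pointer 0.59 [356.9, 266.7] [ 0.6746 -0.1155  0.07  ]
side yellow_dot 0.6 [331.9, 322.9] [ 0.5737 -0.2026  0.06  ]
side blue_dot 0.61 [295.3, 232.0] [0.5948 0.0326 0.06  ]
side pin_top 0.41 [258.9, 285.0] [ 0.4709 -0.0839  0.084 ]
```

View pics/side2.png

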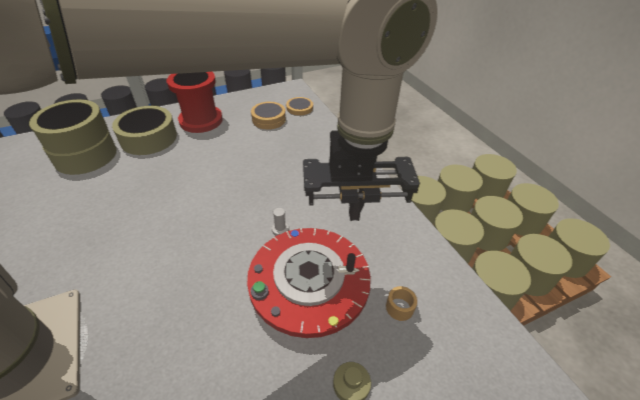

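The side view shows the gripper clear of the post (350,262), on its far side. Lowering.

play_rows([
  [0,0,0.15,0,0,0,0],
  [0,0,0.3,0,0,0,0],
  [0,0,0.43,0,0,0,0],
  [0,0,0.53,0,0,0,0],
  [0,0,0.53,0,0,0,0],
])

```text
time: 6.68
ee_pos: [0.6673, -0.0861, 0.0931]
eef_rot: [0.825, 0.566, -0.001, -0.001]
ft_force: [0.3, 0.1, -0.2]
width: 0.0004
```

```bash
cat > plan.py <<'E'
from h import *
import sys
from scipy.spatial.transform import Rotation as R
np.set_printoptions(precision=3,suppress=True)
# rows for lever angles (deg), offset d (m) behind post, z; relative to the pose commanded (assumed = measured)
C=np.array([.578,-.085])
def rows(ths,d,z=.09):
    s=r.read_state();Rt=R.from_quat(s["eef_rot"]);p=s["ee_pos"]
    print(p,s["ft_force"])
    for th in ths:
        a=np.radians(th);u=np.array([np.cos(a),np.sin(a)]);t=np.array([u[1],-u[0]])
        g=C+.085*u-d*t
        y=np.radians(th+90);M=R.from_matrix(np.array([[np.cos(y),np.sin(y),0],[np.sin(y),-np.cos(y),0],[0,0,-1]]).T)
        print(th,Rt.inv().apply(np.r_[g,z]-p)/.2,(Rt.inv()*M).as_rotvec()/(np.pi/2))
rows([float(x) for x in sys.argv[2:]],float(sys.argv[1]))
E
python3 plan.py .0185 -22 -27 -32 -37 -42
```

```text
[ 0.667 -0.086  0.093] [ 0.312  0.14  -0.219]
-22.0 [-0.07   0.008  0.015] [-0.002  0.     0.01 ]
-27.0 [-0.107  0.014  0.015] [-0.002  0.     0.066]
-32.0 [-0.145  0.016  0.016] [-0.001  0.001  0.121]
-37.0 [-0.183  0.015  0.016] [-0.001  0.001  0.177]
-42.0 [-0.221  0.011  0.016] [-0.001  0.001  0.232]
```

play_rows([
  [-0.07,0.008,0,0,0,0.01,0],
  [-0.107,0.013,0,0,0,0.065,0],
  [-0.145,0.015,0,0,0,0.12,0],
  [-0.183,0.015,0,0,0,0.177,0],
  [-0.22,0.011,0,0,0,0.232,0],
])

```text
time: 7.3
ee_pos: [0.655, -0.1283, 0.0959]
eef_rot: [0.914, 0.405, 0.001, 0.0]
ft_force: [1.0, 2.7, -2.2]
width: 0.0003
```

```bash
python3 look.py 3 wrist scene; python3 plan.py .0185 -42 -47 -52 -57 -62
```

```text
7.3 [ 0.655  -0.1283  0.0959] [0.9142 0.4052 0.0011 0.0002] [ 0.9874  2.7281 -2.2182] 0.0002573252700328757 [ 0.5109  0.5716 -0.5392  1.4615  0.3032  1.1899 -0.8068]
wrist valve_axis 0.84 [181.2, 256.7] [ 0.578  -0.0859  0.06  ]
wrist post_top 0.75 [314.4, 310.4] [ 0.6413 -0.1408  0.12  ]
wrist blue_dot 0.76 [38.2, 97.9] [0.5915 0.0305 0.06  ]
scene post_top 0.92 [267.7, 240.8] [ 0.6315 -0.1387  0.12  ]
scene pointer 0.96 [270.5, 263.1] [ 0.646  -0.1492  0.07  ]
scene yellow_dot 0.37 [235.6, 264.7] [ 0.585  -0.2012  0.06  ]
scene blue_dot 0.41 [310.3, 215.3] [0.5748 0.0367 0.06  ]
scene pin_top 0.4 [245.1, 213.9] [ 0.4758 -0.0925  0.084 ]
[ 0.654 -0.128  0.095] [ 0.015 -0.556  0.342]
-42.0 [-0.004 -0.002  0.023] [0. 0. 0.]
-47.0 [-0.041  0.004  0.023] [0.    0.    0.056]
-52.0 [-0.079  0.007  0.023] [0.    0.    0.112]
-57.0 [-0.117  0.007  0.023] [0.    0.    0.167]
-62.0 [-0.155  0.003  0.023] [0.    0.    0.223]
```

View pics/wrist3.png

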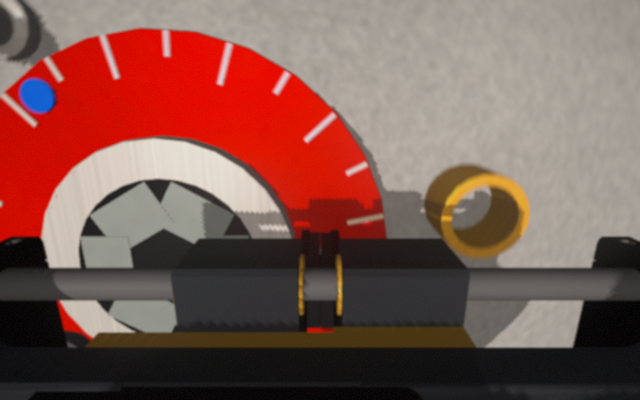

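The wrist view shows the post hidden behind the fingers (320,290). The scene view gives the lever at about -40°, following as planned, so I continue.

play_rows([
  [-0.04,0.003,0.01,0,0,0.056,0],
  [-0.078,0.006,0.015,0,0,0.112,0],
  [-0.117,0.006,0.02,0,0,0.167,0],
  [-0.155,0.003,0.02,0,0,0.223,0],
  [-0.155,0.003,0.02,0,0,0.223,0],
])

```text
time: 8.62
ee_pos: [0.6342, -0.151, 0.0908]
eef_rot: [0.97, 0.242, 0.0, -0.0]
ft_force: [-0.0, 0.8, 0.3]
width: 0.0007
```

```bash
python3 look.py 4 scene side; python3 plan.py .0185 -62 -67 -72 -77 -80 -82
```

```text
8.625 [ 0.6342 -0.151   0.0908] [ 0.9703  0.2418  0.0002 -0.    ] [-0.0062  0.8458  0.3173] 0.0007341238620144283 [ 0.5141  0.5322 -0.4739  1.5133  0.2554  1.1575 -1.0887]
scene valve_axis 0.58 [276.9, 234.9] [ 0.5726 -0.0721  0.06  ]
scene pointer 0.81 [255.8, 261.0] [ 0.6173 -0.1678  0.07  ]
scene blue_dot 0.5 [312.6, 220.2] [0.5937 0.027  0.06  ]
side valve_axis 0.65 [309.9, 275.4] [ 0.5782 -0.0894  0.06  ]
side post_top 0.57 [341.5, 278.2] [ 0.614  -0.1555  0.12  ]
side pointer 0.9 [350.7, 299.2] [ 0.6264 -0.1777  0.07  ]
side yellow_dot 0.48 [334.3, 323.6] [ 0.5772 -0.2057  0.06  ]
side blue_dot 0.51 [293.3, 231.0] [0.5917 0.0373 0.06  ]
side pin_top 0.56 [340.5, 278.3] [ 0.625  -0.1349  0.084 ]
[ 0.634 -0.151  0.091] [0.918 1.412 0.104]
-62.0 [-0.     0.001  0.003] [ 0. -0. -0.]
-67.0 [-0.038  0.007  0.003] [ 0.    -0.     0.055]
-72.0 [-0.075  0.01   0.003] [ 0.    -0.     0.111]
-77.0 [-0.113  0.01   0.003] [ 0.    -0.     0.166]
-80.0 [-0.136  0.008  0.003] [ 0.  -0.   0.2]
-82.0 [-0.151  0.007  0.003] [ 0.    -0.     0.222]
```

play_rows([
  [-0.038,0.006,0,0,0,0.055,0],
  [-0.075,0.01,0,0,0,0.111,0],
  [-0.113,0.01,0,0,0,0.166,0],
  [-0.151,0.007,0,0,0,0.222,0],
  [-0.151,0.007,0,0,0,0.222,0],
])

```text
time: 9.95
ee_pos: [0.6078, -0.1669, 0.0906]
eef_rot: [0.998, 0.07, -0.0, 0.0]
ft_force: [0.5, 0.6, -0.0]
width: 0.0006
```

```bash
python3 look.py 5 scene side; python3 plan.py .0185 -82 -84 -86 -88 -89 -90;python3 -c "
import cv2
a=cv2.imread('pics/scene5.png')[190:290,200:340];b=cv2.imread('pics/side5.png')[230:330,250:390]
cv2.imwrite('pics/c5.png',cv2.hconcat([cv2.resize(x,None,fx=2.8,fy=2.8,interpolation=2) for x in(a,b)]))"
```

```text
9.95 [ 0.6078 -0.1669  0.0906] [ 0.9976  0.0697 -0.0001  0.0002] [ 0.4687  0.633  -0.04  ] 0.0006077244199699314 [ 0.5126  0.4775 -0.4124  1.5788  0.2057  1.1285 -1.3785]
scene valve_axis 0.93 [274.0, 233.5] [ 0.5634 -0.0737  0.06  ]
scene post_top 0.7 [246.2, 237.4] [ 0.5886 -0.1645  0.12  ]
scene pointer 0.88 [241.0, 256.8] [ 0.5824 -0.183   0.07  ]
scene yellow_dot 0.41 [236.7, 261.2] [ 0.5775 -0.193   0.06  ]
scene blue_dot 0.41 [311.1, 216.2] [0.579  0.0356 0.06  ]
side valve_axis 0.67 [309.5, 274.6] [ 0.5782 -0.0872  0.06  ]
side post_top 0.96 [329.2, 292.0] [ 0.5798 -0.1727  0.12  ]
side pointer 0.63 [335.2, 308.7] [ 0.5896 -0.1836  0.07  ]
side yellow_dot 0.56 [333.7, 324.5] [ 0.5754 -0.2069  0.06  ]
side blue_dot 0.45 [295.2, 232.4] [0.5942 0.0316 0.06  ]
side pin_top 0.64 [258.2, 285.3] [ 0.4694 -0.084   0.084 ]
[ 0.608 -0.167  0.091] [-0.688 -0.185  0.595]
-82.0 [ 0.    -0.001  0.003] [ 0. -0. -0.]
-84.0 [-0.015  0.002  0.003] [ 0.    -0.     0.022]
-86.0 [-0.03   0.004  0.003] [ 0.    -0.     0.044]
-88.0 [-0.045  0.006  0.003] [ 0.    -0.     0.066]
-89.0 [-0.052  0.007  0.003] [ 0.    -0.     0.078]
-90.0 [-0.06   0.008  0.003] [ 0.    -0.     0.089]
```

View pics/c5.png

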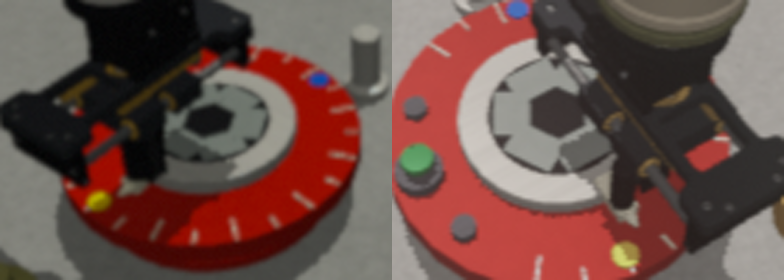

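Both crops show the pointer tip about 6-8° short of the yellow dot. I'll push most of the remainder, back off and measure.

play_rows([
  [-0.015,0.002,0,0,0,0.022,0],
  [-0.03,0.004,0,0,0,0.044,0],
  [-0.038,0.005,0,0,0,0.055,0],
  [-0.038,0.005,0,0,0,0.055,0],
  [0.05,0.005,0,0,0,0.055,0],
])

```text
time: 11.28
ee_pos: [0.6173, -0.1671, 0.0906]
eef_rot: [1.0, 0.026, -0.001, 0.0]
ft_force: [-0.0, -0.6, -0.2]
width: 0.0005
```

play_rows([
  [0,0,-0.25,0,0,0,0],
  [0,0,-0.5,0,0,0,0],
  [-0.2,-0.02,-0.75,0,0,0,0],
  [-0.45,-0.04,-1,0,0,0,0],
  [-0.45,-0.04,-1,0,0,0,0],
])

```text
time: 11.9
ee_pos: [0.5269, -0.1637, 0.2945]
eef_rot: [1.0, 0.026, 0.002, 0.002]
ft_force: [0.3, -0.0, -0.3]
width: 0.0005
```

```bash
python3 look.py 6 wrist scene side; python3 - <<'E'
import cv2
cv2.imwrite('pics/c6.png',cv2.resize(cv2.imread('pics/wrist6.png')[0:230,200:507],None,fx=2.6,fy=2.6,interpolation=2))
E
```

```text
11.9 [ 0.5269 -0.1637  0.2945] [0.9997 0.0259 0.0021 0.0016] [ 0.2777 -0.0371 -0.3324] 0.00046422002824309834 [ 0.5907  0.1647 -0.4233  1.5286  0.0701  1.4581 -1.3542]
wrist valve_axis 0.65 [250.8, 122.4] [ 0.573  -0.0848  0.06  ]
wrist post_top 0.68 [329.8, 121.6] [ 0.5818 -0.1711  0.12  ]
wrist pointer 0.81 [349.1, 116.8] [ 0.5851 -0.1935  0.07  ]
wrist yellow_dot 0.72 [351.7, 120.7] [ 0.5806 -0.1976  0.06  ]
wrist blue_dot 0.63 [144.1, 100.8] [0.5905 0.0325 0.06  ]
wrist pin_top 0.93 [246.3, 214.9] [ 0.4718 -0.084   0.084 ]
scene valve_axis 0.91 [275.2, 232.8] [ 0.5635 -0.07    0.06  ]
scene post_top 0.95 [243.0, 234.4] [ 0.5752 -0.1635  0.12  ]
scene pointer 0.74 [240.0, 255.1] [ 0.5762 -0.1813  0.07  ]
scene yellow_dot 0.55 [276.8, 236.5] [ 0.577  -0.0761  0.06  ]
scene blue_dot 0.52 [313.0, 219.5] [0.5924 0.0297 0.06  ]
scene pin_top 0.69 [236.0, 262.6] [ 0.6031 -0.2082  0.084 ]
side valve_axis 0.66 [309.7, 274.5] [ 0.5787 -0.0872  0.06  ]
side post_top 0.76 [325.6, 290.3] [ 0.5753 -0.1669  0.12  ]
side pointer 0.98 [336.4, 311.9] [ 0.5887 -0.1905  0.07  ]
side yellow_dot 0.65 [332.4, 320.9] [ 0.5763 -0.1994  0.06  ]
side pin_top 0.44 [259.5, 285.5] [ 0.4716 -0.0855  0.084 ]
```

View pics/c6.png

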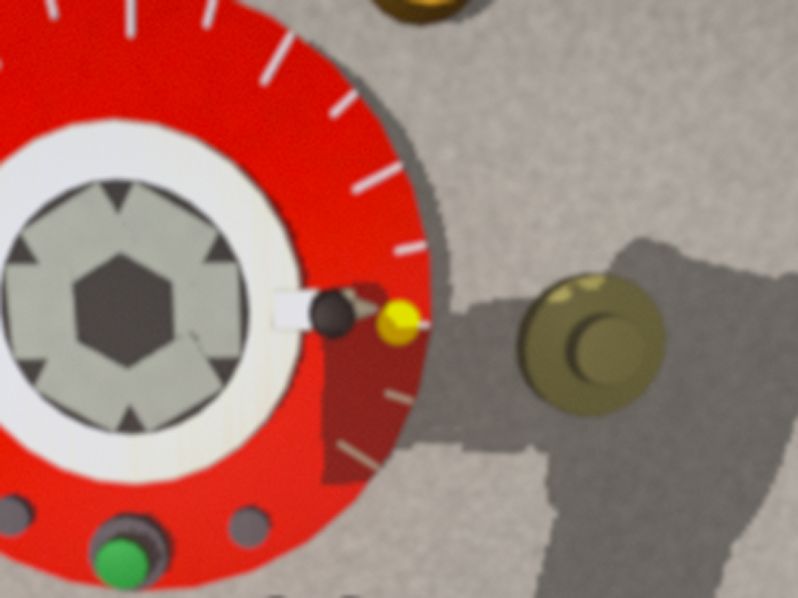

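The crop shows the pointer tip at (378,310) and the dot at (398,322), so the pointer is slightly short of the dot. Now the numbers.

```bash
cat > ang.py <<'E'
from col import *
import sys
np.set_printoptions(precision=4,suppress=True)
p=eyes.camera("wrist")
def ring(p):
    h=cv2.cvtColor(p["image"],cv2.COLOR_RGB2HSV);m=cv2.inRange(h,(0,0,150),(180,70,255))
    n,l,s,c=cv2.connectedComponentsWithStats(m)
    x=p["mtx"]@(p["R"]@np.array([.578,-.085,.074])+p["t"]);x=x[:2]/x[2]
    i=max((j for j in range(1,n) if np.hypot(*(c[j]-x))<40),key=lambda j:s[j,4])
    k,_=cv2.findContours((l==i).astype(np.uint8),0,1);k=max(k,key=cv2.contourArea)[:,0]
    X=np.array([atz(p,u,.074)[:2] for u in k])
    f=least_squares(lambda a:np.hypot(*(X-a).T)-.074,[.578,-.085],loss="soft_l1",f_scale=.0005);return f.x,np.median(abs(f.fun))
C,e=ring(p);print("C",C,e);o=measure(p);print(o)
A=lambda X:np.degrees(np.arctan2(*(X[:2]-C)[::-1]))
print("yel",A(o["yel"]),np.hypot(*(o["yel"][:2]-C)),"pin",A(o["pin"]),"blu",A(o["blu"]))
for k,z in(("tip",.07),("post",.12)):
    i={"tip":1,"post":3}[k]
    if len(sys.argv)>i+1:
        X=atz(p,(float(sys.argv[i]),float(sys.argv[i+1])),z);print(k,A(X),np.hypot(*(X[:2]-C)))
for k in("pointer","post_top"):
    for q in eyes.landmark_of(p,k)[:1]:X=atz(p,q["xy"],Z[k]);print("net",k,q["xy"],A(X),np.hypot(*(X[:2]-C)))
E
python3 ang.py 345.4 119.2 328.1 120.4
```

```text
C [ 0.5777 -0.0852] 0.001320973139987594
{'yel': array([ 0.5792, -0.1996,  0.062 ]), 'blu': array([0.5917, 0.0311, 0.062 ]), 'pin': array([ 0.4709, -0.0846,  0.084 ])}
yel -89.26275890689683 0.11442484530819297 pin 179.68968253605613 blu 83.13829762350804
tip -87.25510061839404 0.10295352941774949
post -86.11593981925016 0.0831497391934196
net pointer [347.3, 118.6] -86.90563388328633 0.10498889362643371
net post_top [330.8, 121.4] -86.75808350278693 0.08568181643511823
```

Lever is at about -86.9° and the dot at -89.3°, so 2.4° remains. Going back down behind the post.

play_rows([
  [0.25,0.02,0.1,0,0,0,0],
  [0.45,0.04,0.35,0,0,0,0],
  [0.45,0.04,0.65,0,0,0,0],
  [0.45,0.04,0.97,0,0,0,0],
  [0.45,0.04,1,0,0,0,0],
])

```text
time: 13.72
ee_pos: [0.6152, -0.1659, 0.0862]
eef_rot: [1.0, 0.026, -0.004, -0.001]
ft_force: [-1.1, 0.1, -0.6]
width: 0.0005
```

```bash
python3 plan.py .0185 -85 -86 -87 -87.5 -88
```

```text
[ 0.615 -0.166  0.086] [-1.085  0.122 -0.561]
-85.0 [-0.057  0.008 -0.019] [-0.002  0.005 -0.022]
-86.0 [-0.065  0.01  -0.019] [-0.002  0.005 -0.011]
-87.0 [-0.072  0.011 -0.019] [-0.002  0.005  0.   ]
-87.5 [-0.076  0.012 -0.019] [-0.002  0.005  0.006]
-88.0 [-0.08   0.013 -0.019] [-0.002  0.005  0.011]
```

play_rows([
  [-0.05,0.01,-0.015,0,0,0.01,0],
  [-0.076,0.012,-0.015,0,0,0.02,0],
  [-0.09,0.015,-0.015,0,0,0.025,0],
  [-0.09,0.015,-0.015,0,0,0.025,0],
  [0.02,0.015,-0.015,0,0,0.025,0],
])

```text
time: 14.35
ee_pos: [0.622, -0.1699, 0.0944]
eef_rot: [1.0, 0.006, 0.0, 0.001]
ft_force: [0.6, 0.1, 0.6]
width: 0.0004
```

play_rows([
  [0,0,-0.2,0,0,0,0],
  [0,0,-0.45,0,0,0,0],
  [-0.25,0.02,-0.6,0,0,0,0],
  [-0.5,0.02,-0.6,0,0,0,0],
  [-0.5,0.02,-0.6,0,0,0,0],
])

```text
time: 14.98
ee_pos: [0.5196, -0.1753, 0.2142]
eef_rot: [1.0, 0.006, -0.0, 0.001]
ft_force: [0.4, -0.1, -0.6]
width: 0.0003
```

```bash
python3 ang.py; python3 look.py 7 wrist side; python3 - <<'E'
import cv2
cv2.imwrite('pics/c7.png',cv2.resize(cv2.imread('pics/wrist7.png')[0:230,200:507],None,fx=2.6,fy=2.6,interpolation=2))
E
```

```text
C [ 0.5781 -0.0849] 0.0011827736142981937
{'yel': array([ 0.5787, -0.199 ,  0.062 ]), 'blu': array([0.5928, 0.0311, 0.062 ]), 'pin': array([ 0.4763, -0.0845,  0.084 ])}
yel -89.66595206544953 0.11408795741703219 pin 179.73130941774318 blu 82.78056052236046
net pointer [336.7, 111.7] -86.93866368293732 0.10472230087770376
net post_top [314.1, 118.1] -88.16360653621282 0.08594738021149818
15.125 [ 0.523  -0.1744  0.214 ] [1.     0.0069 0.0005 0.0001] [0.4487 1.051  0.018 ] 0.0005689755932705298 [ 0.6153  0.2041 -0.4284  1.6535  0.0874  1.302  -1.3854]
wrist valve_axis 0.84 [217.3, 121.5] [ 0.5772 -0.0823  0.06  ]
wrist post_top 0.82 [315.7, 120.0] [ 0.5831 -0.1708  0.12  ]
wrist pointer 0.79 [341.8, 117.5] [ 0.5826 -0.1927  0.07  ]
wrist yellow_dot 0.88 [348.6, 119.5] [ 0.5804 -0.1994  0.06  ]
wrist blue_dot 0.54 [87.0, 103.2] [0.5915 0.0313 0.06  ]
wrist pin_top 0.45 [218.8, 242.7] [ 0.4708 -0.0834  0.084 ]
side valve_axis 0.92 [310.8, 274.7] [ 0.5806 -0.0886  0.06  ]
side post_top 0.89 [328.0, 291.1] [ 0.5786 -0.1701  0.12  ]
side pointer 0.64 [335.1, 308.5] [ 0.5896 -0.1831  0.07  ]
side yellow_dot 0.51 [332.6, 321.8] [ 0.5759 -0.2012  0.06  ]
side pin_top 0.48 [261.2, 285.5] [ 0.4746 -0.0868  0.084 ]
```

View pics/c7.png

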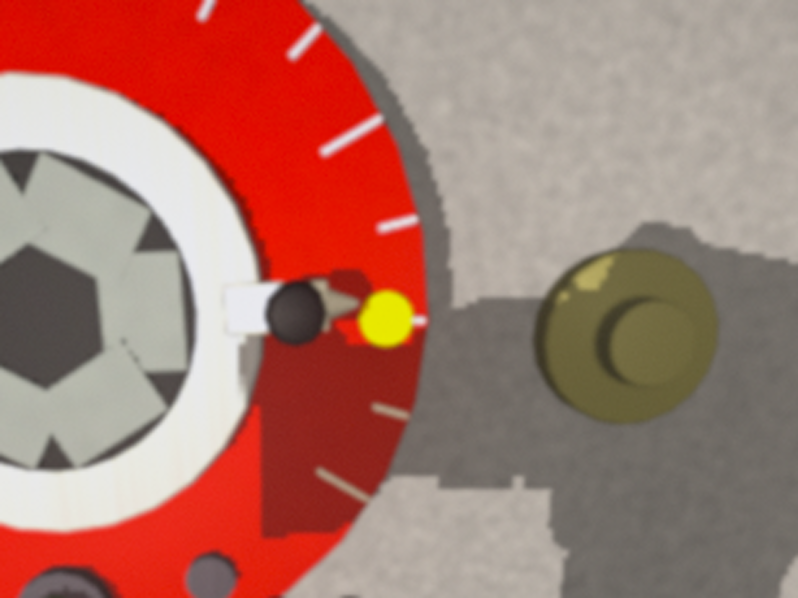

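```bash
python3 ang.py 338.5 116.5 313.3 120.2; python3 - <<'E'
from h import *
p=eyes.camera("wrist");save(p,"wrist8.png")
C=np.array([.578,-.085])
f=lambda x,y,z:(lambda X:(X[:2]-C,np.degrees(np.arctan2(*(X[:2]-C)[::-1]))))(atz(p,(200+x/2.6,y/2.6),z))
for n,x,y,z in(("bar",240,308.5,.076),("tip",360,303,.07),("dot",387,318.5,.062),("line",420,320,.06),("post",296,313,.12)):print(n,*f(x,y,z))
im=p["image"][95:145,280:365,::-1];cv2.imwrite("pics/c8.png",cv2.resize(im,None,fx=9,fy=9,interpolation=2))
E
```

```text
C [ 0.5775 -0.0849] 0.0012624730365904252
{'yel': array([ 0.578, -0.199,  0.062]), 'blu': array([0.5927, 0.0308, 0.062 ]), 'pin': array([ 0.4776, -0.0846,  0.084 ])}
yel -89.74375929237387 0.11414409784203321 pin 179.81909290099378 blu 82.49436212506157
tip -87.2149051288369 0.10514020830856469
post -86.80231363295995 0.08439986164251226
net pointer [339.4, 117.1] -87.50250835323823 0.10590418025482137
net post_top [312.5, 119.7] -86.54444393272841 0.08384172447511168
bar [ 0.00263102 -0.06566482] -87.70553485299202
tip [ 0.00456582 -0.10489712] -87.50768131668087
dot [-0.00086495 -0.11466194] -90.43220202103396
line [-0.00135833 -0.12616985] -90.61681459177153
post [ 0.00407102 -0.08457333] -87.24413614049801
```

View pics/c8.png

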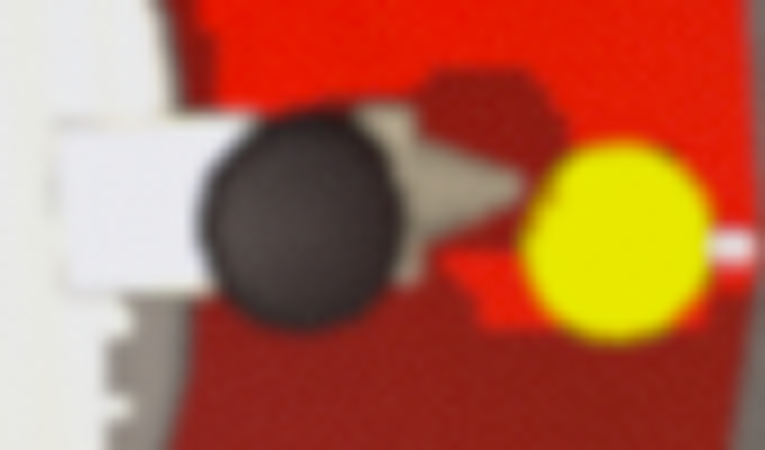

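The pointer tip is at (522,187) and the dot centre at (617,240) in this crop, which puts the lever at -87.4° and the dot at -90.2°. The last push fell short because its reference pose hadn't settled. I'll go back, let it settle, then push about 2.7°.

play_rows([
  [0.25,-0.02,0,0,0,0,0],
  [0.5,-0.02,0.15,0,0,0,0],
  [0.5,-0.02,0.4,0,0,0,0],
  [0.5,-0.02,0.61,0,0,0,0],
  [0.5,-0.02,0.61,0,0,0,0],
])

```text
time: 16.65
ee_pos: [0.62, -0.1687, 0.0882]
eef_rot: [1.0, 0.007, -0.003, -0.001]
ft_force: [0.2, -0.1, -0.4]
width: 0.001
```

play_rows([
  [0,0,0,0,0,0,0],
  [0,0,0,0,0,0,0],
  [0,0,0,0,0,0,0],
])

```text
time: 17.02
ee_pos: [0.6231, -0.1694, 0.0932]
eef_rot: [1.0, 0.007, 0.001, 0.0]
ft_force: [0.1, -0.2, 0.8]
width: 0.0004
```

```bash
python3 plan.py .0185 -87 -88 -89 -90 -91
```

```text
[ 0.623 -0.169  0.093] [ 0.13  -0.155  0.775]
-87.0 [-0.111 -0.004  0.016] [ 0.001 -0.001 -0.025]
-88.0 [-0.118 -0.002  0.016] [ 0.001 -0.001 -0.014]
-89.0 [-0.125 -0.     0.016] [ 0.001 -0.001 -0.003]
-90.0 [-0.133  0.001  0.016] [ 0.001 -0.001  0.009]
-91.0 [-0.14   0.003  0.016] [ 0.001 -0.001  0.02 ]
```

play_rows([
  [-0.09,0,0.005,0,0,0.005,0],
  [-0.115,0,0.005,0,0,0.009,0],
  [-0.125,0.001,0.005,0,0,0.009,0],
  [-0.134,0.001,0.005,0,0,0.009,0],
  [-0.134,0.001,0.005,0,0,0.009,0],
])

```text
time: 17.65
ee_pos: [0.596, -0.1696, 0.0909]
eef_rot: [1.0, -0.0, 0.0, 0.0]
ft_force: [2.5, 0.8, 1.2]
width: 0.0004
```

play_rows([
  [0,0,0,0,0,0,0],
  [0,0,0,0,0,0,0],
])

```text
time: 17.9
ee_pos: [0.5958, -0.1695, 0.0907]
eef_rot: [1.0, -0.0, 0.0, -0.0]
ft_force: [2.6, 0.3, 1.3]
width: 0.0004
```

play_rows([
  [0.1,0,0,0,0,0,0],
  [0.1,0,-0.25,0,0,0,0],
  [0.1,0,-0.5,0,0,0,0],
  [-0.15,0.02,-0.6,0,0,0,0],
  [-0.4,0.02,-0.6,0,0,0,0],
])

```text
time: 18.52
ee_pos: [0.5147, -0.1739, 0.2118]
eef_rot: [1.0, -0.0, 0.001, 0.0]
ft_force: [0.0, -0.1, -0.3]
width: 0.0003
```

play_rows([
  [0,0,0,0,0,0,0],
  [0,0,0,0,0,0,0],
])

```text
time: 18.77
ee_pos: [0.5155, -0.1738, 0.2106]
eef_rot: [1.0, -0.0, -0.0, 0.0]
ft_force: [0.8, 0.3, -0.1]
width: 0.0
```

```bash
python3 - <<'E'
from h import *
p=eyes.camera("wrist");save(p,"wrist9.png")
x=p["mtx"]@(p["R"]@np.array([.578,-.18,.07])+p["t"]);x=(x[:2]/x[2]).astype(int)-[42,25];print(x,r.read_state()["ee_pos"])
im=p["image"][x[1]:x[1]+50,x[0]:x[0]+85,::-1];cv2.imwrite("pics/c9.png",cv2.resize(im,None,fx=9,fy=9,interpolation=2))
E
python3 ang.py
```

```text
[284  88] [ 0.51594687 -0.1735296   0.21049308]
C [ 0.5775 -0.085 ] 0.001219958817131453
{'yel': array([ 0.5782, -0.1993,  0.062 ]), 'blu': array([0.5921, 0.0307, 0.062 ]), 'pin': array([ 0.4755, -0.0846,  0.084 ])}
yel -89.66256565755032 0.11428979121903779 pin 179.77488786890814 blu 82.78760422683497
net pointer [339.0, 113.9] -89.58689719790058 0.10501364399778047
net post_top [312.7, 115.3] -88.67860637709934 0.0837143282467687
```

View pics/c9.png

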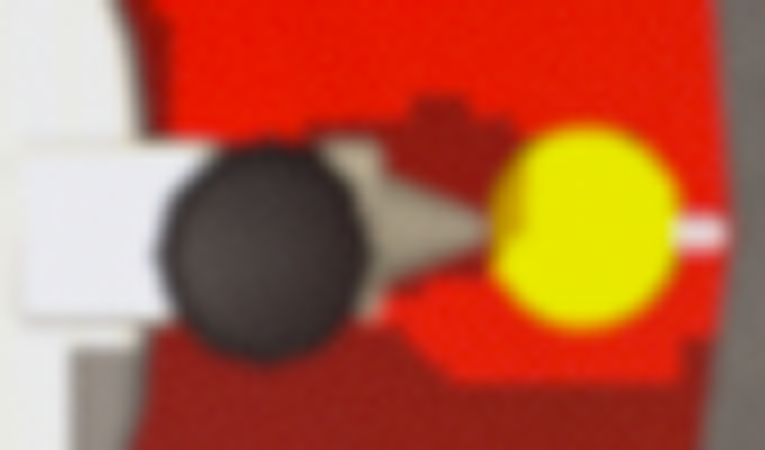

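The pointer tip (488,228) and dot centre (585,227) now line up in the crop. I'll check the parallax in world coordinates and plan the pin move.

```bash
python3 - <<'E'
from h import *
p=eyes.camera("wrist");C=np.array([.5777,-.085])
for n,x,y,z in(("bar",90,231,.076),("tip",488,228,.07),("dot",585,227,.062),("line",705,232,.06)):
    X=atz(p,(284+x/9,88+y/9),z)[:2]-C;print(n,X,np.degrees(np.arctan2(X[1],X[0])))
s=r.read_state();print(s["time"],s["ee_pos"],s["eef_rot"],(np.array([.4715,-.0845,.1])-s["ee_pos"])*[1,-1,-1]/.2)
E
```

```text
bar [ 0.00121273 -0.06690586] -88.96157704314562
tip [ 0.00120288 -0.10397948] -89.3372046290816
dot [ 0.00096071 -0.11376513] -89.51616945348316
line [ 0.00039444 -0.12562254] -89.82009728624188
19.025 [ 0.51601192 -0.17334402  0.21020756] [ 9.99999931e-01  8.49792058e-07 -2.01112185e-04 -3.13789640e-04] [-0.2225596  -0.44422009  0.55103778]
```

The pointer agrees with the dot within about 0.5°. Next is the pin: lateral move first, then down.

play_rows([
  [-0.12,-0.22,0,0,0,0,0],
  [-0.225,-0.445,0,0,0,0,0],
  [-0.225,-0.445,0.25,0,0,0,0],
  [-0.225,-0.445,0.5,0,0,0,0],
  [-0.225,-0.445,0.55,0,0,0,0],
])

```text
time: 19.65
ee_pos: [0.4689, -0.084, 0.0981]
eef_rot: [1.0, 0.0, -0.002, -0.001]
ft_force: [0.2, 0.4, 0.7]
width: 0.0004
```

play_rows([
  [0,0,0,0,0,0,0],
  [0,0,0,0,0,0,0],
  [0,0,0,0,0,0,0],
])

```text
time: 20.02
ee_pos: [0.4715, -0.0848, 0.102]
eef_rot: [1.0, -0.0, 0.001, 0.0]
ft_force: [0.1, -0.1, -0.3]
width: 0.0003
```

```bash
python3 - <<'E'
import cv2
from h import *
s=r.read_state();print(s["ee_pos"],s["ft_force"])
o=[]
for n,a,b in(("scene",170,205),("side",230,210)):
    p=eyes.camera(n);o.append(cv2.resize(p["image"][a:a+100,b:b+130,::-1],None,fx=3,fy=3,interpolation=2))
cv2.imwrite("pics/c10.png",cv2.hconcat(o))
E
```

```text
[ 0.47153501 -0.08482789  0.10196205] [ 0.09714605 -0.07288811 -0.32072269]
```

View pics/c10.png

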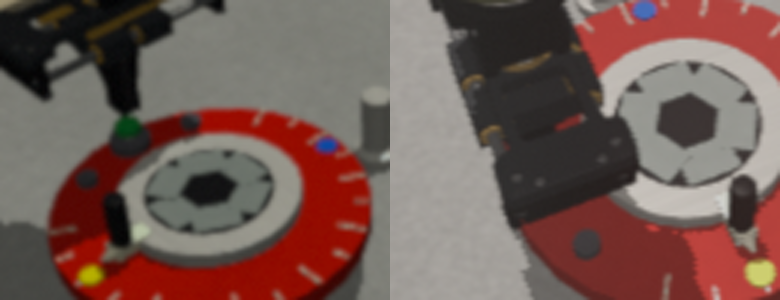

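The fingers are directly above the green head (127,125 in the left crop). Pressing down.

play_rows([
  [0,0,0.05,0,0,0,0],
  [0,0,0.08,0,0,0,0],
  [0,0,0.105,0,0,0,0],
  [0,0,0.125,0,0,0,0],
  [0,0,0.125,0,0,0,0],
])

```text
time: 20.75
ee_pos: [0.4705, -0.0845, 0.0752]
eef_rot: [1.0, -0.0, -0.0, -0.0]
ft_force: [0.7, -0.2, 0.4]
width: 0.0004
```

play_rows([
  [0,0,0.005,0,0,0,0],
  [0,0,0.01,0,0,0,0],
  [0,0,0.015,0,0,0,0],
  [0,0,0.015,0,0,0,0],
])

```text
time: 21.25
ee_pos: [0.471, -0.0846, 0.0743]
eef_rot: [1.0, -0.0, 0.0, 0.0]
ft_force: [-9.5, 2.3, 21.8]
width: 0.0
```

The tip stopped at z = 0.0743 with 22 N, so the pin is on its stop. Retreating straight up.

play_rows([
  [0,0,-0.1,0,0,0,0],
  [0,0,-0.3,0,0,0,0],
  [0,0,-0.6,0,0,0,0],
  [-0.05,0.4,-0.7,0,0,0,0],
  [-0.05,0.4,-0.7,0,0,0,0],
])

```text
time: 21.88
ee_pos: [0.4603, -0.1682, 0.2141]
eef_rot: [1.0, -0.002, 0.001, 0.001]
ft_force: [0.7, 0.5, -0.8]
width: 0.0004
```

play_rows([
  [0,0,0,0,0,0,0],
  [0,0,0,0,0,0,0],
  [0,0,0,0,0,0,0],
])

```text
time: 22.25
ee_pos: [0.4606, -0.1633, 0.2122]
eef_rot: [1.0, 0.001, -0.0, -0.0]
ft_force: [1.6, 0.5, 0.0]
width: 0.0002
```

```bash
python3 - <<'E'
from col import *
np.set_printoptions(precision=4,suppress=True)
s=r.read_state();print(s["time"],s["ee_pos"],s["ft_force"])
C=np.array([.5777,-.085]);L=[];o=[]
for n in("wrist","scene","side"):
    p=eyes.camera(n)
    q=near(p,blob(p,(55,120,30),(85,255,255)),np.array([.471,-.0845,.076]),20)
    if q: L.append(ray(p,q));print(n,"pin",q)
    for k in("pointer","bush","stub","cap"):
        for l in eyes.landmark_of(p,k)[:1]:
            X=atz(p,l["xy"],Z[k]);print(n,k,round(l["p"],2),X,np.degrees(np.arctan2(*(X[:2]-C)[::-1])) if k=="pointer" else "")
    x=p["mtx"]@(p["R"]@np.array([.54,-.13,.07])+p["t"]);x=(x[:2]/x[2]).astype(int)
    w=(130,100) if n=="wrist" else (70,55)
    c=p["image"][max(0,x[1]-w[1]):x[1]+w[1],max(0,x[0]-w[0]):x[0]+w[0],::-1];o.append(cv2.resize(c,(400,300),interpolation=2))
if len(L)>1: print("pin tri",tri(L))
o.append(o[0]*0);cv2.imwrite("pics/c11.png",cv2.vconcat([cv2.hconcat(o[:2]),cv2.hconcat(o[2:])]))
E
```

```text
22.25 [ 0.4606 -0.1633  0.2122] [1.5752 0.4513 0.0046]
wrist pin (np.float64(230.54435483870967), np.float64(175.04032258064515))
wrist pointer 0.7 [ 0.5785 -0.1909  0.07  ] -89.5808843585568
wrist bush 0.33 [0.6009 0.0689 0.    ] 
wrist stub 0.76 [0.5812 0.1029 0.    ] 
wrist cap 0.89 [ 0.568  -0.2931  0.    ] 
scene pin (np.float64(247.5), np.float64(214.5))
scene pointer 0.84 [ 0.5669 -0.1816  0.07  ] -96.35785220933423
scene bush 0.95 [ 0.7334 -0.2041  0.    ] 
scene stub 0.78 [0.5778 0.1079 0.    ] 
scene cap 0.9 [ 0.5665 -0.3029  0.    ] 
side pointer 0.97 [ 0.5788 -0.1873  0.07  ] -89.36275033958232
side bush 0.98 [ 0.7427 -0.2079  0.    ] 
side stub 0.51 [ 0.5731  0.1059 -0.    ] 
pin tri [ 0.4706 -0.0838  0.0741]
```

View pics/c11.png

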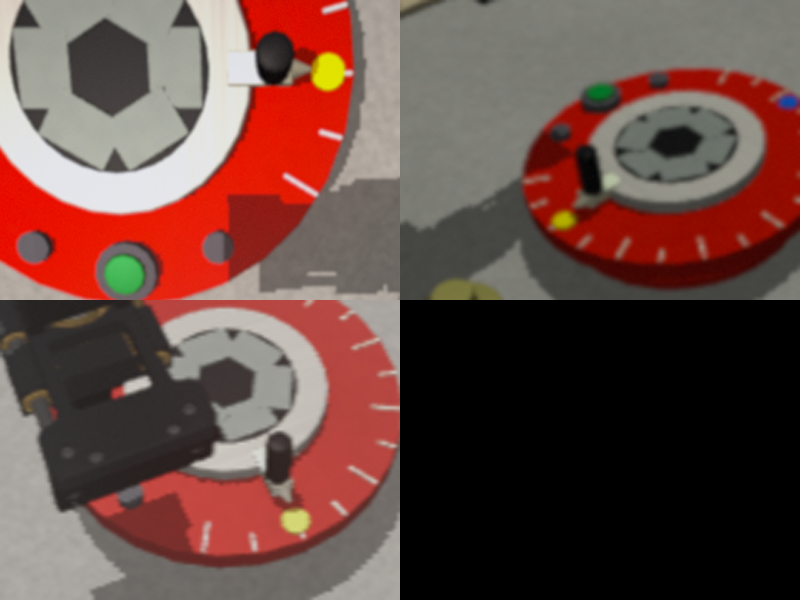

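The pin head sits low in its boss (triangulated at z = 0.074), the pointer tip (312,68) points at the dot (328,72), and nothing is touching. Handing in.

```bash
python3 -c "
from bench import job
print(job.close_job())"
```

```text
the job is handed in; nothing more can be done
None
```

The valve lever now points at the yellow dot and the locking pin is pressed fully down. I handed the job in at about 22 s with the arm clear of everything.

- **Lever:** I pushed it clockwise with the shut fingers in several steps, looking between pushes. The second-to-last push fell short, leaving it about 2.7° off the dot, so I pushed once more. In the wrist view the pointer then read about -89.3° and the dot about -89.5°. After the pin was pressed, the wrist and side views gave -89.6° and -89.4°.
- **Pin:** I pressed it only after the pointer was on the dot. The fingertips stopped at z = 0.0743 m with about 22 N. From two views its head then measured 0.0741 m, against 0.074 m for fully down.
- **Loose parts:** The stub, cap and bush read within about 1 cm of where they first stood, about the scatter of the readings. The fingers never went near them.
- **Checks that disagreed:** In the last look, the scene camera's network put the pointer at -96°. That camera's network readings were also off for the valve centre (by 1–2 cm), so I discounted it. The wrist network also reported a bush in the wrong place, with low confidence.

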